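Lock the filler cap onto the motorcycle tank

TASK

Take the filler cap off the pipe offcut and close the fuel tank with it: pass the cap's T-head through the slot in the filler neck (feel for the slot, do not ram it), press the cap down against its springy seal, turn it a quarter turn either way so that it locks, and let go. Be gentle with the neck and leave the other things on the bench alone.

Things in the scene. Friction and masses are not known exactly. Their poses are not given: they have to be found in the camera images.
- tank: bare-metal motorcycle fuel tank, fixed to the bench, 430 mm long (its own y axis; tapered tail to -y, blunt end 115 mm to +y of the neck), 244 mm wide, 163 mm high. Origin on the vertical axis of the filler neck, at bench level; z up.
- neck (a point): centre of the filler neck, on the relaxed top face of its black rubber seal ring (76 mm outer, 65 mm inner dia), 187 mm above the bench, with the tank's axes. The seal is sprung: pushing it down with the cap's disc takes 4 N at first and 1.5 N more per mm, until it is squashed solid 9 mm down (17.5 N). Within the neck lies a fixed bayonet insert with a slot.
- slot (a point): slot centre on the insert's upper face, 10 mm below the neck point. It has the tank's axes, NOT the slot's: the slot (36 x 12.5 mm, through the 9 mm thick insert) lies lengthwise anywhere from 14 to 129 degrees anticlockwise, seen from above, of the tank's x axis. That angle is not measured: see or feel it. The head drops in within about 8 degrees, if centred; the insert cannot be turned by hand.
- underside (a point): centre of the insert's underside, on the neck axis, 19 mm below the neck point. The T-head can turn under it, either way, while the disc is pushed 5.5 to 9 mm below the neck point. Square to the slot it has a pocket, 3 mm deep, 16 mm wide: after 90 degrees (within about 15) the seal lifts the head into it and the disc stays 2.5 mm below the neck point, locked; unlocked it stands at 0 or 5.5.
- cap: loose filler cap, 145 to 235 g: disc of 82 mm dia, 8 mm thick; on it an upright black wing, 46 mm long (cap's x axis), 12 mm thick (y), 34 mm tall, to be pinched across its thickness; below it a stem of 8 mm dia and a T-head bar 30 mm long (also along x), 8 mm wide, 8 mm high, its top 13.5 and its bottom 21.5 mm below the disc. Origin: centre of the disc's underside; z up, wing top at +42 mm.
- pipe: steel pipe offcut standing on the bench, fixed, 60 mm outer and 46 mm inner dia, 45 mm tall, with the cap lying on its upper end, head inside. Origin: centre of its foot.
- spray_can: bystander: green spray can, 60 mm dia, 150 mm tall, standing. Origin: centre of its foot.
- grind_disc: bystander: grey grinding disc lying flat, 100 mm dia, 6 mm thick. Origin: centre of its underside.
- wrench: bystander: steel wrench lying flat, 180 mm long along its x axis, 8 mm thick. Origin: middle of its underside.

How it is judged:
On the way:
1. the T-head has been passed through the slot and pressed below the insert (z of cap in the frame of neck below -0.0052 m and horizontal distance between cap and neck below 0.006 m), for 0.1 s.
At the end, for the whole second after the job is handed in: the cap is locked in the neck: its head sits in the pocket under the insert, so that the disc stays 1.3 to 4 mm below the relaxed seal's top (2.5 nominal), centred within 6 mm, level within 0.06 rad, at rest and let go (z of cap in the frame of neck between -0.004 and -0.0013 m and horizontal distance between cap and neck below 0.006 m and angle between cap's own z axis and vertical below 0.06 rad and linear speed of cap below 0.01 m/s and contact force between the fingers and cap below 0.1 N); the robot touches nothing.
It fails at once if the cap is forced against the tank, neck or insert with more than 40 N (contact force between cap and tank above 40 N).
It fails at once if the gripper or arm pushes the tank with more than 20 N (contact force between the arm and tank above 20 N).
It fails at once if the spray can is moved or tipped (distance of spray_can from where it was at the start of the episode above 0.02 m or angle between spray_can's own z axis and vertical above 0.3 rad).
It fails at once if the grinding disc is moved (distance of grind_disc from where it was at the start of the episode above 0.02 m).
It fails at once if the wrench is moved (distance of wrench from where it was at the start of the episode above 0.02 m).
It also fails if it takes over 72 s, if anything falls off the work surface, if the arm or the gripper's body presses on something with over 40 N, if the wrist force passes 120 N, or if a joint passes its speed limit or range.

ROBOT

A 7-joint arm with a two-finger parallel gripper is mounted at the origin on the work surface. World frame = base frame: x ahead of the robot, y to its left, z up, the work surface at z = 0. Lengths are in m, angles in rad, forces in N, time in s.
With the tool pointing down it reaches from about 0.4 to 0.9 m from the base axis. Payload 5.5 kg.
Tool frame: the origin (TCP) lies midway between the tips of the shut fingers; the grasp point (between the pads) lies 19 mm behind it (r.pinch_z is the distance from the TCP to the grasp point, in m); z points along the fingers, y is the direction in which the jaws open and shut (so a half turn about z gives the same grasp; the last joint's range is limited). The gripper opens to 92 mm and grips with 3 to 60 N. Pads are 19 mm wide; open, the fingers measure 130 mm over their backs; the gripper's body (75 mm by 190 mm) begins 47 mm behind the grasp point.
Start: joints at [1.519, 0.501, -0.427, 1.55, 0.221, 1.138, -0.21], TCP at [0.201, -0.618, 0.227] pointing down, gripper open.
Joint ranges: [-2.88, 2.88], [-0.31, 2.03], [-1.54, 1.56], [0.2, 2.42], [-1.41, 4.55], [0.19, 2.02], [-2.57, 2.57]. Speed limits (rad/s): [2.57, 2.57, 3.14, 3.14, 3.14, 3.14, 3.14].

INTERFACE

Orientations are given as a unit quaternion [x, y, z, w].
In Python, from plant import r, eyes gives the robot as it stands.
- The arm moves only by the tool send_rows, never from a script. Its argument "targets" is text: rows parted by semicolons, each of 7 numbers parted by spaces: the turn, a rotation vector about the world's x, y, z in units of 5 degrees (1.0 is 5 degrees), then the shift along the world's x, y, z in units of 25 mm (1.0 is 25 mm), then the opening, from -1 (shut) to 1 (fully open), so that 0 is half open. In form: ax ay az dx dy dz gripper; .... A call has 1 to 10 rows; each row is the pose to reach, as a shift and turn from the pose commanded when the call began; what a row does not reach only later rows make up. A row lasts 1/12 s, in which the tool goes at most 41.7 mm and 7.16 degrees, less where a joint would pass 70% of its speed; a pose out of reach is approached as far as the arm can. A call with a gripper value outside its range is refused whole. The fingers move at their own pace and stop on an object; the grip force is fixed at half the most. Time passes only in rows, so rows that repeat a pose let the fingers close. It gives the time, the measured TCP pose, the force and the opening at its end, in the units of the state.
- r.sense(): the state, without advancing time (a new reading comes with each control period).
- eyes.camera(name): name is "scene" or "top" or "wrist"; returns a dict with "frame" (384x512x3 uint8, blue, green, red), "depth" (384x512 float32, m along the optical axis (not along the pixel's ray), 0 where there is no reading), "mtx" (3x3 intrinsics, pixels), "origin" and "rotation" of the camera in the world; the wrist camera has in their place "T_tool_cam" (4x4, takes a point from camera to tool coordinates, whose origin is the TCP and whose axes are the flange's). Camera axes: x right, y down, z forward; pixel columns grow to the right and rows downward; lengths in m; the calibration is good to about 2 mm. A picture is of the moment at which its call begins: read the wrist's pose just before it.
- r.job_done(): hands the job in, once; it reports no verdict.
The state is a dict: "time_s": time; "qpos": joint angles; "qd": joint speeds; "effort": joint torques, N m; "eef_pos": TCP position; "tcp_rot": TCP orientation; "wrist_force": force on the tool from outside, world axes, zero at the start; "moment": the same for the moment, N m; "finger_gap": opening from 0.0 (shut) to 1.0 (fully open).
Only numpy, scipy, OpenCV 4.12 (cv2) and the standard library are available. Lean on these libraries where they do the work, as an engineer would, in place of code of your own. Each camera call takes 0.05 s, during which the arm holds its last target. There are 200 camera calls.

## Working session

There is one attempt and no reset: what is moved stays moved. The work goes in short steps, Python scripts to look and compute and a tool call to move; the robot and the scene stay as the last step left them, time stands still between calls to the robot, and variables do not carry over. Pictures are saved under pics/ and viewed, on a budget of 10 in all, crops included, one or two more only if the job needs it, and the job is handed in when it is done.

Besides the shell and the picture viewer there is one more tool, called after "Emit:" in YAML: its name, and indented under it one key for each argument. send_rows: Moves the arm, as the interface text tells. Its arguments: {"type":"object","properties":{"targets":{"type":"string"}},"required":["targets"]}

```bash
mkdir -p pics; ls; python3 - <<'E'
from plant import r,eyes
import cv2,numpy as np
s=r.sense();print(s)
for n in ("scene","top"):
    c=eyes.camera(n);cv2.imwrite(f"pics/{n}0.png",c["frame"]);np.savez(f"{n}0.npz",**c)
    print(n,c["mtx"].tolist(),c["origin"],c["rotation"])
E
```

```text
pics
{'time_s': 0.0, 'qpos': array([ 1.51918049,  0.50185813, -0.42677317,  1.55146781,  0.22079725,
        1.13830072, -0.2103019 ]), 'qd': array([ 4.13754626e-04,  1.35551288e-04,  9.36775206e-05,  4.31281045e-04,
        2.79775216e-04,  2.37047850e-05, -1.00809038e-03]), 'effort': array([ 8.47147494e-04, -5.66590726e+01, -5.81618518e+00, -2.79110473e+01,
       -6.86870562e-02,  3.06901184e-02,  1.73272956e-04]), 'eef_pos': array([ 0.20099438, -0.6173918 ,  0.22566291]), 'tcp_rot': array([ 9.87633350e-01,  1.56778147e-01, -1.25077616e-04, -9.81474685e-04]), 'wrist_force': array([ 0.55261295,  0.51218327, -0.35850128]), 'moment': array([ 0.00883579, -0.01066199,  0.01635689]), 'finger_gap': 0.999478794614982}
scene [[348.87848374974027, 0.0, 261.20311996896083], [0.0, 348.87848374974027, 193.79271163878516], [0.0, 0.0, 1.0]] [1.15995884 0.37391124 0.59051081] [ 0.52105793  0.72430911 -0.36494249 -0.26587954]
top [[476.2506424931783, 0.0, 252.00556214663047], [0.0, 476.2506424931783, 193.72072897504523], [0.0, 0.0, 1.0]] [0.49080422 0.15727131 1.06358559] [ 0.71056549 -0.703142    0.01848133 -0.01861345]
```

View pics/top0.png

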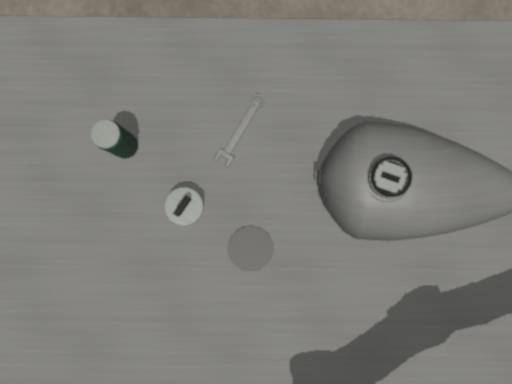

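View pics/scene0.png

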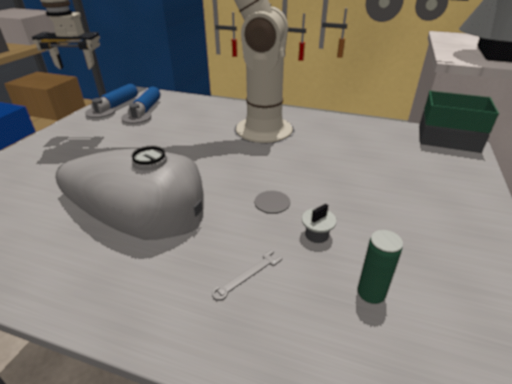

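The top view shows the cap at about (184,206) with its wing running diagonally. The neck is at (390,178), and its dark slot tilts slightly down to the right. The spray can's top is at (107,134), and both the wrench and the grinding disc are clear of the cap. Next I'll enlarge the cap and the neck.

```bash
cat > h.py <<'E'
import numpy as np,cv2
from scipy.spatial.transform import Rotation as R
def w(c,u,v,z=None):
    """pixel -> world; by depth, or by plane of world height z"""
    M=R.from_quat(c["rotation"]).as_matrix() if np.size(c["rotation"])==4 else c["rotation"]
    d=M@np.linalg.inv(c["mtx"])@[u,v,1]
    s=c["depth"][int(round(v)),int(round(u))] if z is None else (z-c["origin"][2])/d[2]
    return c["origin"]+d*s
E
python3 - <<'E'
from h import *
c=dict(np.load("top0.npz"))
for n,p in dict(cap=(170,206),wingtop=(183,205),neckseal=(390,161),insert=(395,170),slot=(390,177),can=(107,134),disc=(250,248),tank=(430,180)).items(): print(n,w(c,*p).round(4))
f=c["frame"]
a=cv2.resize(f[181:231,159:209],None,fx=8,fy=8,interpolation=cv2.INTER_CUBIC)
b=cv2.resize(f[153:203,365:415],None,fx=8,fy=8,interpolation=cv2.INTER_CUBIC)
cv2.imwrite("pics/crop0.png",np.clip(np.hstack([a,b])*1.3,0,255).astype(np.uint8))
E
```

```text
cap [0.5159 0.3312 0.0545]
wingtop [0.5175 0.2991 0.0864]
neckseal [ 0.6029 -0.1033  0.1651]
insert [ 0.5848 -0.1099  0.1745]
slot [ 0.5722 -0.1026  0.1671]
can [0.651  0.4385 0.1525]
disc [0.4261 0.1609 0.0053]
tank [ 0.5677 -0.1795  0.1633]
```

View pics/crop0.png

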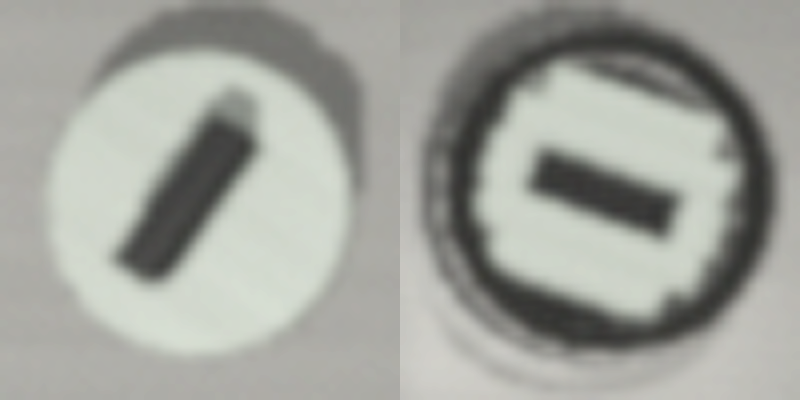

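```bash
python3 - <<'E'
from h import *
c=dict(np.load("top0.npz"))
P=lambda x,y,ox,oy,z:w(c,(x+.5)/8-.5+ox,(y+.5)/8-.5+oy,z)
cap=lambda x,y,z:P(x,y,159,181,z); nk=lambda x,y,z:P(x-400,y,365,153,z)
print("capdisc",cap(200,202,.053),"wing",cap(187,200,.087))
d=cap(210,128,.087)-cap(139,271,.087);d=cap(234,132,.087)-cap(139,271,.087);print("wing ang",np.degrees(np.arctan2(d[1],d[0])))
print("neck",nk(614,187,.187),"slot",nk(605,192,.177))
d=nk(673,216,.177)-nk(536,169,.177);print("slot ang",np.degrees(np.arctan2(d[1],d[0])))
s=np.array([.2010,-.6174,.2257]);q=R.from_quat([ 9.87633350e-01,  1.56778147e-01, -1.25077616e-04, -9.81474685e-04]).as_matrix();print(q, "jaw y ang",np.degrees(np.arctan2(q[1,1],q[0,1])))
from plant import eyes
k=eyes.camera("wrist");print(k["T_tool_cam"].round(4),k["mtx"])
E
```

```text
capdisc [0.5166539  0.30269938 0.053     ] wing [0.51626184 0.30114801 0.087     ]
wing ang -33.44474408640913
neck [ 0.57242386 -0.09923595  0.187     ] slot [ 0.57216153 -0.10005535  0.177     ]
slot ang -108.48309215483462
[[ 9.50841194e-01  3.09678407e-01 -5.54809214e-04]
 [ 3.09678898e-01 -9.50839299e-01  1.89945539e-03]
 [ 6.06859151e-05 -1.97789314e-03 -9.99998042e-01]] jaw y ang -71.96011259497867
[[-4.000e-04 -9.580e-01 -2.869e-01  7.780e-02]
 [ 1.000e+00 -2.000e-04 -9.000e-04 -1.500e-03]
 [ 8.000e-04 -2.869e-01  9.580e-01 -1.591e-01]
 [ 0.000e+00  0.000e+00  0.000e+00  1.000e+00]] [[320.30446054   0.         252.85984621]
 [  0.         320.30446054 195.11373561]
 [  0.           0.           1.        ]]
```

Emit:
send_rows:
  targets: "0 0 -1 0.5 1 1.5 1; 0 0 -2 1.2 2.2 3 1; 0 0 -10.3 12 20.7 3 1; 0 0 -10.3 12 20.7 3 1; 0 0 -10.3 12 20.7 3 1; 0 0 -10.3 12 20.7 3 1; 0 0 -10.3 12 20.7 3 1; 0 0 -10.3 12 20.7 3 1; 0 0 -10.3 12 20.7 3 1; 0 0 -10.3 12 20.7 3 1"

```text
time_s: 0.98
eef_pos: [0.3936, -0.284, 0.2976]
tcp_rot: [0.958, -0.288, 0.0, 0.0]
wrist_force: [1.0, -0.5, -0.3]
finger_gap: 1.001
```

Emit:
send_rows:
  targets: "0 0 0 4.9 23.4 0 1; 0 0 0 4.9 23.4 0 1; 0 0 0 4.9 23.4 0 1; 0 0 0 4.9 23.4 0 1; 0 0 0 4.9 23.4 0 1; 0 0 0 4.9 23.4 0 1; 0 0 0 4.9 23.4 0 1; 0 0 0 4.9 23.4 0 1; 0 0 0 4.9 23.4 0 1; 0 0 0 4.9 23.4 0 1"

```text
time_s: 1.82
eef_pos: [0.4754, 0.1134, 0.2978]
tcp_rot: [0.958, -0.285, -0.0, -0.002]
wrist_force: [0.4, 0.3, 0.1]
finger_gap: 0.995
```

Emit:
send_rows:
  targets: "0 0 0 1.6 7.5 0 1; 0 0 0 1.6 7.5 0 1; 0 0 0 1.6 7.5 0 1; 0 0 0 1.6 7.5 0 1; 0 0 0 1.6 7.5 0 1; 0 0 0 1.6 7.5 -5 1; 0 0 0 1.6 7.5 -5 1; 0 0 0 1.6 7.5 -5 1; 0 0 0 1.6 7.5 -5 1; 0 0 0 1.6 7.5 -5 1"

```text
time_s: 2.65
eef_pos: [0.5139, 0.2987, 0.1694]
tcp_rot: [0.958, -0.286, -0.001, 0.001]
wrist_force: [-0.4, 0.5, 0.7]
finger_gap: 1.001
```

```bash
cat >> h.py <<'E'
def wrist(tag):
    from plant import r,eyes
    s=r.sense();c=eyes.camera("wrist")
    T=np.eye(4);T[:3,:3]=R.from_quat(s["tcp_rot"]).as_matrix();T[:3,3]=s["eef_pos"]
    W=T@c["T_tool_cam"];c["origin"]=W[:3,3];c["rotation"]=W[:3,:3]
    np.savez(tag+".npz",**c);cv2.imwrite(f"pics/{tag}.png",c["frame"])
    q=s["tcp_rot"];print("tcp",s["eef_pos"],"q",q,"yawx",np.degrees(2*np.arctan2(q[1],q[0])),"q7",s["qpos"][6],"q",s["qpos"].round(2),s["wrist_force"])
    return c
E
python3 -c "
from h import *
wrist('w1')"
```

```text
tcp [0.51388876 0.29869795 0.16935744] q [ 9.58279728e-01 -2.85829761e-01 -9.50315850e-04  6.37916985e-04] yawx -33.21692988611327 q7 -2.5584042257608828 q [-0.86  0.45  0.37  1.77 -0.19  0.96 -2.56] [-0.38536759  0.54319287  0.74834234]
```

View pics/w1.png

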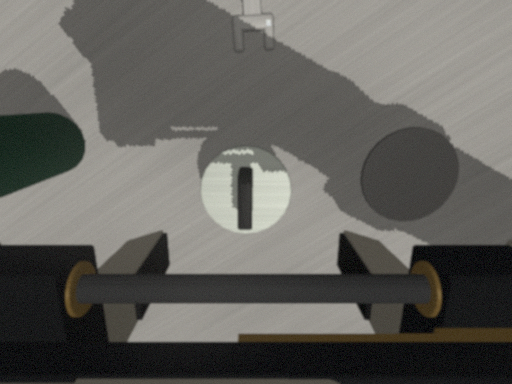

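The wrist view has the cap disc centred near (246,190) and the wing vertical, so it is aligned with the jaws. The can is at left, the grinding disc at right, and both are clear. Joint 7 is almost at its limit, so I'll take the same grasp half a turn round.

```bash
python3 - <<'E'
from h import *
c=dict(np.load("w1.npz"))
print("disc",w(c,246,190.5,.053),"wing top mid?",w(c,245.5,200,.087), "ends", w(c,246,170,.087),w(c,245,229,.087), "depth wing",[w(c,245,v).round(3) for v in (172,185,200,215,225)])
E
```

```text
disc [0.51617227 0.30581634 0.053     ] wing top mid? [0.5176247  0.30452835 0.087     ] ends [0.53756826 0.29080478 0.087     ] [0.49724598 0.31856781 0.087     ] depth wing [array([0.534, 0.294, 0.074]), array([0.528, 0.298, 0.088]), array([0.518, 0.305, 0.088]), array([0.508, 0.311, 0.09 ]), array([0.501, 0.316, 0.089])]
```

Emit:
send_rows:
  targets: "0 0 18 0 0 0 1; 0 0 18 0 0 0 1; 0 0 18 0 0 0 1; 0 0 18 0 0 0 1; 0 0 18 0 0 0 1; 0 0 18 0 0 0 1; 0 0 18 0 0 0 1; 0 0 18 0 0 0 1; 0 0 18 0 0 0 1; 0 0 18 0 0 0 1"

```text
time_s: 3.53
eef_pos: [0.5158, 0.2947, 0.1725]
tcp_rot: [0.944, 0.33, -0.001, -0.0]
wrist_force: [0.9, -0.2, -0.5]
finger_gap: 1.002
```

Emit:
send_rows:
  targets: "0 0 21.5 0 0 0 1; 0 0 21.5 0 0 0 1; 0 0 21.5 0 0 0 1; 0 0 21.5 0 0 0 1; 0 0 21.5 0 0 0 1; 0 0 21.5 0 0 0 1; 0 0 21.5 0 0 0 1; 0 0 21.5 0 0 0 1; 0 0 21.5 0 0 0 1; 0 0 21.5 0 0 0 1"

```text
time_s: 4.37
eef_pos: [0.5159, 0.2946, 0.1725]
tcp_rot: [0.573, 0.82, -0.001, 0.0]
wrist_force: [-0.2, -0.4, -0.5]
finger_gap: 0.997
```

Emit:
send_rows:
  targets: "0 0 7.2 0 0.4 0 1; 0 0 7.2 0 0.4 0 1; 0 0 7.2 0 0.4 0 1; 0 0 7.2 0 0.4 0 1; 0 0 7.2 0 0.4 0 1; 0 0 7.2 0 0.4 0 1; 0 0 7.2 0 0.4 -2 1; 0 0 7.2 0 0.4 -2 1; 0 0 7.2 0 0.4 -2 1; 0 0 7.2 0 0.4 -2 1"

```text
time_s: 5.2
eef_pos: [0.5157, 0.3048, 0.1225]
tcp_rot: [0.295, 0.955, -0.001, -0.0]
wrist_force: [-0.0, -0.2, 1.4]
finger_gap: 0.998
```

```bash
python3 -c "
from h import *
wrist('w2')"
```

```text
tcp [0.5157007  0.30478901 0.1225357 ] q [ 2.95159834e-01  9.55447462e-01 -8.51759573e-04 -3.06857622e-04] yawx 145.6657415713631 q7 0.2490551546048808 q [-0.37  0.51 -0.28  1.77  0.18  0.88  0.25] [-0.01842211 -0.1519761   1.42203342]
```

View pics/w2.png

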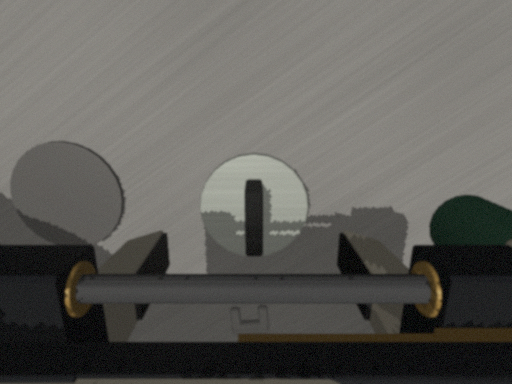

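```bash
python3 - <<'E'
from h import *
c=dict(np.load("w2.npz"))
a=w(c,254.5,184,.087);b=w(c,254,255,.087);print(a,b,(a+b)/2,np.linalg.norm(a-b),"disc",w(c,255,206,.053))
for v in range(176,262,6):print(v,w(c,254,v).round(3))
E
```

```text
[0.4938543  0.32225099 0.087     ] [0.53438638 0.29422056 0.087     ] [0.51412034 0.30823578 0.087     ] 0.04928036220585929 disc [0.51563614 0.30802164 0.053     ]
176 [0.496 0.321 0.054]
182 [0.497 0.32  0.065]
188 [0.497 0.32  0.081]
194 [0.499 0.319 0.089]
200 [0.502 0.316 0.088]
206 [0.506 0.314 0.088]
212 [0.509 0.312 0.088]
218 [0.512 0.309 0.087]
224 [0.516 0.307 0.088]
230 [0.519 0.305 0.088]
236 [0.522 0.303 0.09 ]
242 [0.526 0.3   0.087]
248 [0.53  0.297 0.088]
254 [0.533 0.295 0.088]
260 [0.575 0.267 0.002]
```

Emit:
send_rows:
  targets: "0 0 0 0.02 0.03 -1 1; 0 0 0 0.02 0.03 -2 1; 0 0 0 0.02 0.03 -2.6 1; 0 0 0 0.02 0.03 -2.6 1; 0 0 0 0.02 0.03 -2.6 -1; 0 0 0 0.02 0.03 -2.6 -1; 0 0 0 0.02 0.03 -2.6 -1; 0 0 0 0.02 0.03 -2.6 -1; 0 0 0 0.02 0.03 -2.6 -1; 0 0 0 0.02 0.03 -2.6 -1"

```text
time_s: 6.08
eef_pos: [0.5169, 0.3061, 0.0583]
tcp_rot: [0.294, 0.956, 0.0, 0.001]
wrist_force: [0.3, -0.6, -0.0]
finger_gap: 0.612
```

Emit:
send_rows:
  targets: "0 0 0 0 0 0 -1; 0 0 0 0 0 0 -1; 0 0 0 0 0 0 -1; 0 0 0 0 0 0.5 -1; 0 0 0 0 0 1 -1; 0 0 0 0 0 2 -1; 0 0 0 0 0 3 -1; 0 0 0 0 0 5 -1; 0 0 0 0 0 7 -1; 0 0 0 0 0 9 -1"

```text
time_s: 6.92
eef_pos: [0.5161, 0.3058, 0.261]
tcp_rot: [0.294, 0.956, 0.0, 0.0]
wrist_force: [0.9, 0.7, -0.5]
finger_gap: 0.006
```

The fingers shut more slowly than I allowed for, so the lift left without the cap. I'll open them and check the cap.

Emit:
send_rows:
  targets: "0 0 0 0 0 0 1; 0 0 0 0 0 0 1; 0 0 0 0 0 0 1; 0 0 0 0 0 0 1; 0 0 0 0 0 0 1; 0 0 0 0 0 0 1; 0 0 0 0 0 -4.5 1; 0 0 0 0 0 -4.5 1; 0 0 0 0 0 -4.5 1; 0 0 0 0 0 -4.5 1"

```text
time_s: 7.75
eef_pos: [0.5116, 0.3025, 0.1375]
tcp_rot: [0.294, 0.956, -0.005, -0.004]
wrist_force: [-0.5, -1.1, 0.2]
finger_gap: 0.683
```

```bash
python3 -c "
from h import *
c=wrist('w3')
for v in range(176,280,6):print(v,w(c,254,v).round(3))"
```

```text
tcp [0.51159969 0.30250812 0.13745538] q [ 0.29415872  0.95573095 -0.00537221 -0.00448833] yawx 145.7849410666642 q7 0.25681264643806134 q [-0.36  0.49 -0.29  1.76  0.17  0.92  0.26] [-0.45654403 -1.07720347  0.20173741]
176 [0.494 0.316 0.054]
182 [0.494 0.316 0.07 ]
188 [0.495 0.315 0.086]
194 [0.498 0.314 0.089]
200 [0.501 0.311 0.088]
206 [0.505 0.309 0.089]
212 [0.509 0.306 0.088]
218 [0.512 0.304 0.087]
224 [0.516 0.301 0.088]
230 [0.52  0.298 0.087]
236 [0.523 0.296 0.088]
242 [0.527 0.294 0.089]
248 [0.531 0.291 0.089]
254 [0.571 0.263 0.001]
260 [0.576 0.259 0.002]
266 [ 0.583  0.255 -0.   ]
272 [0.588 0.251 0.001]
278 [0.487 0.322 0.219]
```

View pics/w3.png

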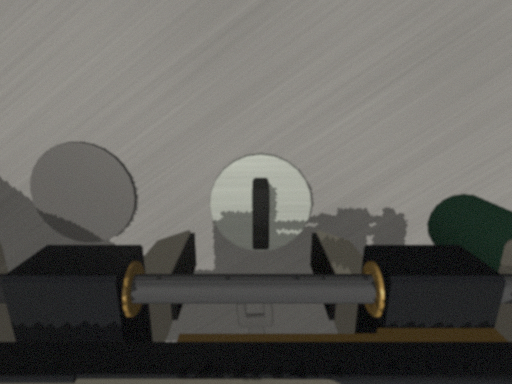

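The cap is still upright on the pipe, with the disc centred near (261,202) and the wing aligned. I'll settle and read the pose before going down again.

Emit:
send_rows:
  targets: "0 0 0 0 0 0 1; 0 0 0 0 0 0 1; 0 0 0 0 0 0 1; 0 0 0 0 0 0 1; 0 0 0 0 0 0 1"

```text
time_s: 8.22
eef_pos: [0.5173, 0.3063, 0.1467]
tcp_rot: [0.294, 0.956, 0.001, 0.001]
wrist_force: [-1.0, 0.3, 0.3]
finger_gap: 0.998
```

Emit:
send_rows:
  targets: "0 0 0 0 0 -1.5 1; 0 0 0 0 0 -2.8 1; 0 0 0 0 0 -3.55 1; 0 0 0 0 0 -3.55 1; 0 0 0 0 0 -3.55 1; 0 0 0 0 0 -3.55 -1; 0 0 0 0 0 -3.55 -1; 0 0 0 0 0 -3.55 -1; 0 0 0 0 0 -3.55 -1; 0 0 0 0 0 -3.55 -1"

```text
time_s: 9.05
eef_pos: [0.5171, 0.3061, 0.0573]
tcp_rot: [0.294, 0.956, 0.0, 0.001]
wrist_force: [0.2, 0.4, 0.2]
finger_gap: 0.687
```

Emit:
send_rows:
  targets: "0 0 0 0 0 0 -1; 0 0 0 0 0 0 -1; 0 0 0 0 0 0 -1; 0 0 0 0 0 0 -1; 0 0 0 0 0 0 -1; 0 0 0 0 0 0 -1; 0 0 0 0 0 0 -1; 0 0 0 0 0 0 -1; 0 0 0 0 0 0 -1; 0 0 0 0 0 0 -1"

```text
time_s: 9.88
eef_pos: [0.5164, 0.3057, 0.0563]
tcp_rot: [0.294, 0.956, -0.0, 0.0]
wrist_force: [-0.1, -0.0, 0.7]
finger_gap: 0.131
```

Emit:
send_rows:
  targets: "0 0 0 0 0 0.3 -1; 0 0 0 0 0 0.8 -1; 0 0 0 0 0 1.5 -1; 0 0 0 0 0 3 -1; 0 0 0 0 0 4.5 -1; 0 0 0 0 0 6 -1; 0 0 0 0 0 7.5 -1; 0 0 0 0 0 9 -1; 0 0 0 0 0 9.5 -1; 0 0 0 0 0 9.5 -1"

```text
time_s: 10.72
eef_pos: [0.5185, 0.3074, 0.2995]
tcp_rot: [0.294, 0.956, 0.003, 0.003]
wrist_force: [0.5, 0.1, -1.8]
finger_gap: 0.13
```

```bash
python3 -c "
from plant import r
s=r.sense();print(s['wrist_force'],s['moment'],s['finger_gap'],s['eef_pos'],s['qpos'].round(2))"
```

```text
[ 0.49971073  0.08535855 -1.78987645] [ 0.11481373 -0.16711138 -0.02456386] 0.1302664585615639 [0.51845151 0.30744296 0.29948086] [-0.34  0.33 -0.31  1.6   0.11  1.22  0.3 ]
```

Emit:
send_rows:
  targets: "0 0 -14.9 1.2 -19.2 0 -1; 0 0 -14.9 1.2 -19.2 0 -1; 0 0 -14.9 1.2 -19.2 0 -1; 0 0 -14.9 1.2 -19.2 0 -1; 0 0 -14.9 1.2 -19.2 0 -1; 0 0 -14.9 1.2 -19.2 0 -1; 0 0 -14.9 1.2 -19.2 0 -1; 0 0 -14.9 1.2 -19.2 0 -1; 0 0 -14.9 1.2 -19.2 0 -1; 0 0 -14.9 1.2 -19.2 0 -1"

```text
time_s: 11.55
eef_pos: [0.5407, -0.1119, 0.2917]
tcp_rot: [0.8, 0.6, -0.002, -0.001]
wrist_force: [1.4, 0.5, -1.7]
finger_gap: 0.134
```

Emit:
send_rows:
  targets: "0 0 -0.45 0.2 -2.2 0 -1; 0 0 -0.45 0.2 -2.2 0 -1; 0 0 -0.45 0.2 -2.2 0 -1; 0 0 -0.45 0.2 -2.2 0 -1; 0 0 -0.45 0.2 -2.2 0 -1; 0 0 -0.45 0.2 -2.2 0 -1; 0 0 -0.45 0.2 -2.2 0 -1"

```text
time_s: 12.13
eef_pos: [0.5475, -0.1631, 0.2934]
tcp_rot: [0.809, 0.588, -0.0, -0.001]
wrist_force: [0.2, 0.0, -1.7]
finger_gap: 0.13
```

```bash
python3 -c "
from h import *
c=wrist('w4')
M=c['rotation'];p=M.T@(np.array([.5723,-.0995,.187])-c['origin']);print(c['mtx']@(p/p[2]))"
```

```text
tcp [ 0.54747467 -0.16307377  0.29336019] q [ 8.08647602e-01  5.88292930e-01 -3.96847760e-04 -5.72223042e-04] yawx 72.07194558762336 q7 -0.04041228489525153 q [ 0.15  0.27  0.12  1.69 -0.03  1.19 -0.04] [ 0.22323302  0.03056457 -1.70260898]
[259.17442026 113.50161457   1.        ]
```

View pics/w4.png

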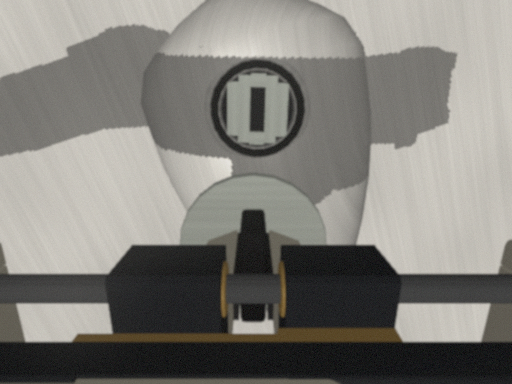

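The neck ring is centred near (257,108) and the slot runs vertically at about (258,109), so it is parallel to the wing. The held cap's disc front edge is at (254,175).

```bash
python3 - <<'E'
from h import *
c=dict(np.load("w4.npz"))
tcp=np.array([.54747,-.16307,.29336]);a=np.radians(72.07);X=np.array([np.cos(a),np.sin(a),0]);Y=np.array([np.sin(a),-np.cos(a),0])
f=lambda p:(round((p-tcp)@X,4),round((p-tcp)@Y,4))
print("neck",w(c,257,108,.187),"slot",w(c,258,109,.177),f(w(c,257,108,.187)))
e=w(c,254,175,tcp[2]-.0035);print("disc front",f(e)," sides",f(w(c,181,230,tcp[2]-.0035)),f(w(c,327,230,tcp[2]-.0035)))
print("wing top ends", f(w(c,254,210,tcp[2]+.0305)),"depths",w(c,254,215),w(c,245,185), w(c,257,60))
g=c["frame"][50:250,150:360];g=cv2.resize(g,None,fx=3,fy=3,interpolation=cv2.INTER_CUBIC);cv2.imwrite("pics/w4c.png",g[:600])
# automatic ring + slot
gray=cv2.cvtColor(c["frame"],cv2.COLOR_BGR2GRAY)[50:170,195:320]
_,b=cv2.threshold(gray,55,255,cv2.THRESH_BINARY_INV)
for k in cv2.findContours(b,cv2.RETR_LIST,cv2.CHAIN_APPROX_NONE)[0]:
    if len(k)>40:
        x,y=k[:,0].T; r_=cv2.minAreaRect(k);print(len(k),np.round(r_[0],1)+[195,50],np.round(r_[1],1),r_[2], cv2.contourArea(k))
E
```

```text
neck [ 0.57193808 -0.09489634  0.187     ] slot [ 0.57251106 -0.09618639  0.177     ] (np.float64(0.0724), np.float64(0.0023))
disc front (np.float64(0.0413), np.float64(-0.0003))  sides (np.float64(0.0105), np.float64(-0.0402)) (np.float64(0.0105), np.float64(0.0397))
wing top ends (np.float64(0.034), np.float64(-0.0003)) depths [ 0.55455455 -0.14023127  0.30265107] [ 0.55395208 -0.12694191  0.29144506] [ 0.5827415  -0.06109606  0.18793543]
52 [290.4 110.1] [ 3.2 26.1] 3.5763344764709473 36.0
60 [223.5 108. ] [30.  3.] 90.0 52.0
102 [257. 109.] [11.8 40.5] 2.4895527362823486 435.0
234 [257. 108.] [82.  83.4] 45.0 5354.0
264 [257. 108.] [94. 92.] 90.0 6752.0
```

View pics/w4c.png

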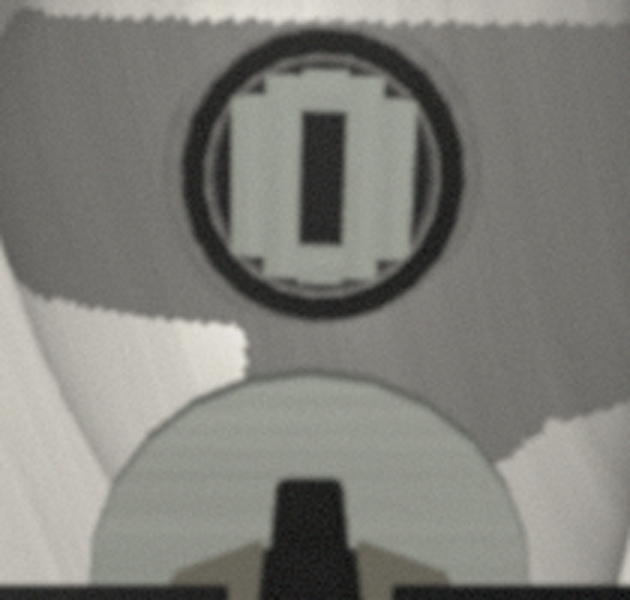

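Emit:
send_rows:
  targets: "0 0 0 0.98 2.65 0 -1; 0 0 0 0.98 2.65 0 -1; 0 0 0 0.98 2.65 0 -1; 0 0 0 0.98 2.65 0 -1; 0 0 0 0.98 2.65 -1 -1; 0 0 0 0.98 2.65 -2 -1; 0 0 0 0.98 2.65 -2.7 -1; 0 0 0 0.98 2.65 -2.7 -1; 0 0 0 0.98 2.65 -2.7 -1; 0 0 0 0.98 2.65 -2.7 -1"

```text
time_s: 13.02
eef_pos: [0.5727, -0.0994, 0.2276]
tcp_rot: [0.81, 0.587, 0.0, 0.001]
wrist_force: [1.1, -0.0, -1.2]
finger_gap: 0.127
```

```bash
cat > q.py <<'E'
from plant import r
import numpy as np
s=r.sense();q=s["tcp_rot"];print(s["time_s"],s["eef_pos"].round(4),"yaw",np.degrees(2*np.arctan2(q[1],q[0])).round(2),"F",s["wrist_force"].round(2),"M",s["moment"].round(2),"gap",round(s["finger_gap"],3),"q7",s["qpos"][6].round(2))
E
python3 q.py
```

```text
13.0167 [ 0.5727 -0.0994  0.2276] yaw 71.87 F [ 1.14 -0.04 -1.16] M [-0.01 -0.16  0.05] gap 0.127 q7 -0.17
```

Emit:
send_rows:
  targets: "0 0 0 -0.03 0.1 0 -1; 0 0 0 -0.03 0.1 0 -1; 0 0 0 -0.03 0.1 -0.2 -1; 0 0 0 -0.03 0.1 -0.4 -1; 0 0 0 -0.03 0.1 -0.6 -1; 0 0 0 -0.03 0.1 -0.6 -1; 0 0 0 -0.03 0.1 -0.6 -1"

```text
time_s: 13.6
eef_pos: [0.5707, -0.0962, 0.2106]
tcp_rot: [0.809, 0.587, -0.001, -0.001]
wrist_force: [0.5, 0.4, -1.6]
finger_gap: 0.126
```

```bash
python3 q.py
```

```text
13.6 [ 0.5707 -0.0962  0.2106] yaw 71.91 F [ 0.46  0.41 -1.6 ] M [-0.06 -0.12  0.  ] gap 0.126 q7 -0.17
```

Emit:
send_rows:
  targets: "0 0 0 0.03 0 0 -1; 0 0 0 0.03 0 -0.04 -1; 0 0 0 0.03 0 -0.08 -1; 0 0 0 0.03 0 -0.12 -1; 0 0 0 0.03 0 -0.16 -1; 0 0 0 0.03 0 -0.16 -1"

```text
time_s: 14.1
eef_pos: [0.5718, -0.0963, 0.2071]
tcp_rot: [0.81, 0.587, -0.0, -0.0]
wrist_force: [1.1, -0.1, -2.1]
finger_gap: 0.129
```

```bash
python3 q.py
```

```text
14.1 [ 0.5718 -0.0963  0.2071] yaw 71.9 F [ 1.07 -0.13 -2.12] M [-0.04 -0.12 -0.03] gap 0.129 q7 -0.17
```

Emit:
send_rows:
  targets: "0 0 0 0 0 -0.04 -1; 0 0 0 0 0 -0.08 -1; 0 0 0 0 0 -0.12 -1; 0 0 0 0 0 -0.16 -1; 0 0 0 0 0 -0.2 -1; 0 0 0 0 0 -0.2 -1"

```text
time_s: 14.6
eef_pos: [0.5718, -0.0962, 0.202]
tcp_rot: [0.81, 0.587, -0.0, -0.0]
wrist_force: [1.2, 0.1, -2.1]
finger_gap: 0.129
```

```bash
python3 q.py
```

```text
14.6 [ 0.5718 -0.0962  0.202 ] yaw 71.9 F [ 1.23  0.07 -2.06] M [-0.02 -0.02  0.02] gap 0.129 q7 -0.17
```

Emit:
send_rows:
  targets: "0 0 0 0 0 -0.05 -1; 0 0 0 0 0 -0.1 -1; 0 0 0 0 0 -0.15 -1; 0 0 0 0 0 -0.2 -1; 0 0 0 0 0 -0.2 -1; 0 0 0 0 0 -0.2 -1"

```text
time_s: 15.1
eef_pos: [0.572, -0.0963, 0.1977]
tcp_rot: [0.81, 0.587, -0.0, 0.0]
wrist_force: [-1.5, 0.2, 1.8]
finger_gap: 0.131
```

```bash
python3 q.py
```

```text
15.1 [ 0.572  -0.0963  0.1977] yaw 71.9 F [-1.51  0.16  1.77] M [0.05 0.3  0.  ] gap 0.131 q7 -0.17
```

Emit:
send_rows:
  targets: "0 0 0 0 0 -0.05 -1; 0 0 0 0 0 -0.1 -1; 0 0 0 0 0 -0.15 -1; 0 0 0 0 0 -0.2 -1; 0 0 0 0 0 -0.25 -1; 0 0 0 0 0 -0.25 -1; 0 0 0 0 0 -0.25 -1"

```text
time_s: 15.68
eef_pos: [0.5721, -0.0962, 0.1922]
tcp_rot: [0.809, 0.587, -0.0, 0.0]
wrist_force: [-4.6, 0.6, 10.7]
finger_gap: 0.129
```

```bash
python3 q.py
```

```text
15.6833 [ 0.5721 -0.0962  0.1922] yaw 71.91 F [-4.65  0.56 10.74] M [0.15 0.99 0.02] gap 0.129 q7 -0.17
```

Emit:
send_rows:
  targets: "0 0 0 -0.03 0 -0.03 -1; 0 0 0 -0.05 0 -0.07 -1; 0 0 0 -0.05 0 -0.07 -1; 0 0 0 -0.05 0 -0.07 -1"

```text
time_s: 16.02
eef_pos: [0.572, -0.0963, 0.1913]
tcp_rot: [0.809, 0.587, 0.001, 0.001]
wrist_force: [-3.6, 1.3, 12.1]
finger_gap: 0.131
```

```bash
python3 q.py
```

```text
16.0167 [ 0.572  -0.0963  0.1913] yaw 71.91 F [-3.59  1.26 12.1 ] M [0.17 0.69 0.01] gap 0.131 q7 -0.17
```

Emit:
send_rows:
  targets: "0 0 0.7 -0.02 0 -0.02 -1; 0 0 1.4 -0.02 0 -0.02 -1; 0 0 2.1 -0.02 0 -0.02 -1; 0 0 2.8 -0.02 0 -0.02 -1; 0 0 3 -0.02 0 -0.02 -1; 0 0 3 -0.02 0 -0.02 -1"

```text
time_s: 16.52
eef_pos: [0.5725, -0.0956, 0.1912]
tcp_rot: [0.726, 0.688, 0.002, 0.002]
wrist_force: [-1.3, 2.5, 12.2]
finger_gap: 0.128
```

```bash
python3 q.py
```

```text
16.5167 [ 0.5725 -0.0956  0.1912] yaw 86.96 F [-1.32  2.46 12.23] M [ 0.46  0.33 -0.23] gap 0.128 q7 0.08
```

Emit:
send_rows:
  targets: "0 0 0.8 0 0 0 -1; 0 0 1.6 0 0 0 -1; 0 0 2.4 0 0 0 -1; 0 0 3.2 0 0 0 -1; 0 0 4 0 0 0 -1; 0 0 4.8 0 0 0 -1; 0 0 5.6 0 0 0 -1; 0 0 6.4 0 0 0 -1; 0 0 7.2 0 0 0 -1; 0 0 7.2 0 0 0 -1"

```text
time_s: 17.35
eef_pos: [0.5724, -0.0954, 0.1912]
tcp_rot: [0.476, 0.879, 0.001, 0.002]
wrist_force: [-1.3, 2.1, 12.1]
finger_gap: 0.128
```

```bash
python3 q.py
```

```text
17.35 [ 0.5724 -0.0954  0.1912] yaw 123.13 F [-1.33  2.15 12.08] M [0.55 0.31 0.02] gap 0.128 q7 0.66
```

Emit:
send_rows:
  targets: "0 0 0.8 0 0 0 -1; 0 0 1.6 0 0 0 -1; 0 0 2.4 0 0 0 -1; 0 0 3.2 0 0 0 -1; 0 0 4 0 0 0 -1; 0 0 4.8 0 0 0 -1; 0 0 5.6 0 0 0 -1; 0 0 6.4 0 0 0 -1; 0 0 7.2 0 0 0 -1; 0 0 7.8 0 0 0 -1"

```text
time_s: 18.18
eef_pos: [0.5726, -0.0953, 0.1912]
tcp_rot: [0.156, 0.988, 0.001, 0.003]
wrist_force: [-1.3, 3.5, 13.0]
finger_gap: 0.129
```

Emit:
send_rows:
  targets: "0 0 0 0 0 0 -1; 0 0 0 0 0 0 -1"

```text
time_s: 18.35
eef_pos: [0.5726, -0.0954, 0.1912]
tcp_rot: [0.157, 0.988, 0.0, 0.003]
wrist_force: [-1.3, 2.1, 12.2]
finger_gap: 0.128
```

```bash
python3 q.py; python3 -c "
from h import *
c=wrist('w5')"
```

```text
18.35 [ 0.5726 -0.0954  0.1912] yaw 161.95 F [-1.29  2.07 12.21] M [0.61 0.27 0.03] gap 0.128 q7 1.29
tcp [ 0.57255191 -0.09535439  0.19122283] q [1.56832156e-01 9.87621336e-01 4.22975207e-04 2.75561467e-03] yawx 161.9537877680355 q7 1.28719395646328 q [ 0.3   0.39 -0.23  1.78  0.1   0.98  1.29] [-1.29166416  2.07046775 12.20777591]
```

Emit:
send_rows:
  targets: "0 0 0 0 0 0.05 -1; 0 0 0 0 0 0.1 -1; 0 0 0 0 0 0.15 -1; 0 0 0 0 0 0.2 -1; 0 0 0 0 0 0.22 -1; 0 0 0 0 0 0.22 -1"

```text
time_s: 18.9
eef_pos: [0.5724, -0.0954, 0.1956]
tcp_rot: [0.157, 0.988, 0.0, 0.002]
wrist_force: [3.2, 3.8, 5.8]
finger_gap: 0.129
```

```bash
python3 q.py
```

```text
18.9 [ 0.5724 -0.0954  0.1956] yaw 161.95 F [3.25 3.8  5.82] M [ 0.66 -0.77  0.02] gap 0.129 q7 1.29
```

Emit:
send_rows:
  targets: "0 0 0 0 0 0 -0.5; 0 0 0 0 0 0 -0.3; 0 0 0 0 0 0 0; 0 0 0 0 0 0 0; 0 0 0 0 0 0 0; 0 0 0 0 0 0 0; 0 0 0 0 0 0 0; 0 0 0 0 0 0 0; 0 0 0 0 0 0 0; 0 0 0 0 0 0 0"

```text
time_s: 19.73
eef_pos: [0.5702, -0.0963, 0.1943]
tcp_rot: [0.157, 0.988, -0.0, 0.0]
wrist_force: [0.1, -0.5, -0.9]
finger_gap: 0.5
```

Emit:
send_rows:
  targets: "0 0 0 0 0 0.5 0; 0 0 0 0 0 1 0; 0 0 0 0 0 2 0; 0 0 0 0 0 3 0; 0 0 0 0 0 4 0; 0 0 0 0 0 5 0; 0 0 0 0 0 6 0; 0 0 0 0 0 6 0; 0 0 0 0 0 6 0; 0 0 0 0 0 6 0"

```text
time_s: 20.57
eef_pos: [0.57, -0.0963, 0.3446]
tcp_rot: [0.157, 0.988, -0.0, 0.0]
wrist_force: [-0.5, 0.0, -0.4]
finger_gap: 0.504
```

```bash
python3 q.py; python3 - <<'E'
from h import *
c=wrist('w6')
M=c['rotation'];p=M.T@(np.array([.5722,-.0957,.193])-c['origin']);p=c['mtx']@(p/p[2]);print(p)
x,y=int(p[0]),int(p[1])
# plane fit over the disc
g=[w(c,u,v) for u in range(0,512,2) for v in range(0,384,2) if c["depth"][v,u]>0]
g=np.array(g);d=np.hypot(g[:,0]-.5722,g[:,1]+.0957);D=g[(d<.038)&(abs(g[:,2]-.193)<.007)]
print(len(D),np.median(D[:,2]),np.linalg.lstsq(np.c_[D[:,:2],np.ones(len(D))],D[:,2],rcond=None)[0])
R_=g[(d>.045)&(d<.05)];print("around",np.median(R_[:,2]))
E
```

```text
20.5667 [ 0.57   -0.0963  0.3446] yaw 161.91 F [-0.51  0.02 -0.45] M [ 0.13 -0.15  0.  ] gap 0.504 q7 1.32
tcp [ 0.5699853  -0.09625123  0.34461146] q [ 1.57251200e-01  9.87558525e-01 -3.32989687e-04  3.31128588e-04] yawx 161.90523424338153 q7 1.3209957690609029 q [ 0.31  0.26 -0.24  1.59  0.06  1.3   1.32] [-0.51014822  0.02204994 -0.44892053]
[252.63355734 182.92422033   1.        ]
908 0.1937667185191636 [-0.00121024  0.00104767  0.19455301]
around 0.43521347895910756
```

View pics/w6.png

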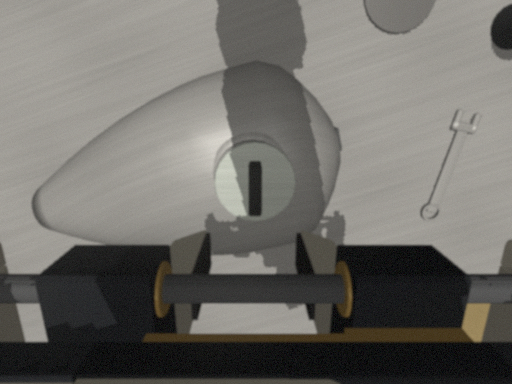

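The cap sits level on the neck, with its disc centred near (255,181) and its wing at 90° to the slot. The disc top reads 0.1938 m and the camera reads about 1 mm high, so the cap is about 2.2 mm below the relaxed seal, which means locked.

```bash
python3 -c "
from plant import r
print(r.job_done())"
```

```text
the job is handed in; nothing more can be done
None
```

The cap is off the pipe and locked in the filler neck, and I handed the job in after about 21 s of robot time. `job_done()` gives no verdict, so the result rests on my own last checks.

**What I did**
- I gripped the cap by its wing and felt the T-head into the slot, which it entered with no noticeable resistance.
- I pressed it about 7 mm down. The wrist force changed by about 14 N, with at most about 5 N sideways.
- I turned it 90° anticlockwise, let the seal lift the head into the pocket, then released and backed off.

**Last checks**
- **Lock depth:** before release, the gripper had risen to about 2.4 mm below where the disc first touched the seal. The wrist depth picture puts the disc about 2.2 mm below the relaxed seal, after taking off the camera's roughly 1 mm high reading (nominal is 2.5 mm).
- **Level and clear:** the disc is tilted about 0.002 rad, and the wing stands at 90° to the slot. The wrist force was near zero with the gripper 150 mm clear.
- **Bystanders:** the grinding disc and wrench look undisturbed in the last picture. The spray can was only partly in view, and I didn't measure any of the three.

**What failed or disagreed**
- My first grasp lifted before the fingers had shut. The cap stayed on the pipe, and the second try held.
- The top and wrist cameras differed by about 3–4 mm in y; I used the wrist camera.
- Joint 7 came within about 0.01 rad of its limit on the first approach, so I took the same grasp half a turn round.

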